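Stop the dust fan and hold its filter flap open at the pointer

TASK

Stop the dust fan of the cobbler's bench by pressing the red push button fully down and letting it spring back, while the filter box is still shut. Then take the black bar of the filter box's grey metal flap, swing the flap up until it is in line with the red pointer arm beside it, and hold it still there with the gripper for the filter inspection: it falls shut if let go, so finish while still holding it. Do not press the green button, do not move the red pointer, and leave everything else on the bench where it is.

Things in the scene. Friction and masses are not known exactly. Their poses are not given: they have to be found in the camera images.
- stop_top (a point): centre of the top face of the red stop push button, 32 mm across, pointing up (pressed straight down), about 68 mm above the table when released; it sits in a black ring on a grey station 80 x 80 x 50 mm with a yellow plate, fixed to the table. The red and the green station may change places
- stop (a joint): travel of the red button in m: 0 released, 0.006 fully down; it springs back by itself, about 1.5 N to start and 5 N to hold it fully down
- start_top (a point): centre of the top face of the green start push button, same size and same kind of station as the red one; not to be pressed
- start (a joint): travel of the green button in m: 0 released, 0.006 fully down
- filter_box: dark green dust filter box, 180 mm deep (its x) x 280 wide (y) x 130 high (z), fixed to the table; origin: centre of its underside. Its x axis points away from the robot, turned by up to 0.25 rad. Its top is the flap, hinged along the far upper edge (85 mm beyond the origin); a white arc scale and the red pointer stand at its -y side (robot's right), 140 to 171 mm from its middle plane
- flap_hinge (a point): middle of the flap's hinge line, on the far upper edge of the filter box; the hinge line runs along the filter box's y axis, 130.5 mm above the table
- flap_bar (a point): middle of the flap's black round grip bar: 12 mm thick, 120 mm long, parallel to the hinge line, 225 mm from it, 39 mm clear of the flap's near edge, joined to it by a thin steel arm at each end, open air above and below. Shut, its centre is 137.5 mm above the table and 50 mm in front of the box's near face. The point turns with the flap; its x axis lies along the flap, towards the hinge
- flap (a joint): flap angle in rad: 0 shut and level, growing as the bar swings up and away from the robot, 1.3 at most. Grey metal flap 180 x 280 x 5 mm with a yellow stripe at its near edge, 0.36 to 0.6 kg, loose hinge: it falls shut when let go
- pointer_ball (a point): centre of the red ball, 22 mm across, at the tip of the red pointer arm, a thin flat bar that turns on the flap's hinge line at the right side of the filter box (160 mm from the middle); the ball is 170 mm from the hinge line. The point turns with the pointer; its x axis lies along the arm, towards the hinge
- pointer (a joint): angle of the red pointer arm in rad, 0 level, measured as the flap's angle is: the flap is in line with the pointer when the two joint values are equal. Stiff, stays where set; 0.45 to 0.85 at the start
- shoe: brown leather shoe with a tan sole, 290 x 85 x 100 mm, standing on its sole to the robot's right of the filter box; bystander, leave alone
- polish_tin: flat grey polish tin with a pale lid, 80 mm across, 28 mm high, near the robot; bystander, leave alone
- shoe_brush: wooden shoe brush, black bristles down, 170 x 52 x 48 mm, near the robot on its right; bystander, leave alone
- hammer: hammer lying on the table on the robot's left; bystander, leave alone
- heel_block: tan heel block, 68 x 62 x 24 mm, on the robot's left; bystander, leave alone
Mind the look-alikes: they are no part of the job. Leave any blue look-alike of the part that bears stop_top alone.

How it is judged:
By the outcome, as a careful person would: the job done as asked, in the order asked, and still so for the second after the job is handed in, while the arm keeps its last pose, push and grip.
It also fails if it takes over 45 s, if anything falls off the work surface, if the arm or the gripper's body presses on something with over 40 N, if the wrist force passes 120 N, or if a joint passes its speed limit or range.

ROBOT

A 6-joint arm with a two-finger parallel gripper is mounted at the origin on the work surface. World frame = base frame: x ahead of the robot, y to its left, z up, the work surface at z = 0. Lengths are in mm, angles in rad, forces in N, time in s.
With the tool pointing down it reaches from about 350 to 850 mm from the base axis. Payload 8.1 kg.
Tool frame: the origin (TCP) lies at the very end of the fingers, on their centre line; the grasp point (between the pads) lies 19 mm behind it (ctrl.pinch_z is the distance from the TCP to the grasp point, in mm); z points along the fingers, y is the line along which they close (so a half turn about z gives the same grasp; the last joint's range is limited). The gripper opens to 93 mm and grips with 3 to 60 N. Pads are 15 mm wide; open, the fingers measure 128 mm over their backs; the gripper's body (75 mm by 188 mm) begins 65 mm behind the grasp point.
Start: joints at [1.22, 0.13, 1.488, -0, 1.523, -0.085], TCP at [157.587, 578.94, 218.635] pointing down, gripper open.
Joint ranges: [-2.96, 2.96], [-0.89, 2.26], [0.02, 2.5], [-1.34, 4.48], [0, 2.73], [-2.66, 2.66]. Speed limits (rad/s): [2.39, 2.39, 2.79, 3.14, 3.14, 3.14].

INTERFACE

Orientations are given as a rotation vector (axis times angle).
In Python, from bench import sense, vision, order, ctrl gives the robot as it stands.
- The arm moves only by the shell command python3 -m handwheel 'ROWS'. ROWS is JSON, a list of rows, each a list of 3 entries, a list of its own where there are three numbers: the closure, from -1 (fully open) to 1 (shut), then the shift along the world's x, y, z in mm, then the turn, a rotation vector about the world's x, y, z in rad. A call has 1 to 5 rows; each row shifts and turns the commanded pose from where the row before left it; what a row does not reach is not made up. A row lasts 1/10 s, in which the tool goes at most 50 mm and 8.59 degrees, less where a joint would pass 70% of its speed; a pose out of reach is approached as far as the arm can. A call is refused whole if a number of a shift passes 50 or a number of a turn 0.15, either way. A call with a gripper value outside its range is refused whole. The fingers move at their own pace and stop on an object; the grip force is fixed at half the most. Time passes only in rows, so rows that do not move let the fingers close. It gives the time, the measured TCP pose, the force, the opening and the grip force at its end, in the units of the state.
- sense(): the state, without advancing time (a new reading comes with each control period).
- vision.grab_frame(name): name is "side" or "top"; returns a dict with "color" (384x512x3 uint8, red, green, blue), "fovy" (degrees; the focal length in pixels is half the picture's height over the tangent of half this angle, whatever the lens; pixels are square), "cx", "cy" (the principal point, pixels), "rvec" (rotation vector, rad) and "tvec" (3), from world to camera coordinates, as OpenCV has them. Camera axes: x right, y down, z forward; pixel columns grow to the right and rows downward; lengths in mm; the calibration is good to about 2 mm. A picture is of the moment at which its call begins. There is no depth.
- order.close_job(): hands the job in; it is judged then, once.
Trained networks look in a picture, given as the dict that the camera call returned (one of the last four; its "shot" number tells which), for a name from the list of things; names that differ only in an ending like _2 or _b are one class to them, and where a whole thing is asked for, a point or a joint stands for the part that bears it (a point fixed in the world has none). Each returns a list of dicts, best first, with "p" (0 to 1); they miss things now and then, are a little off and sometimes report something else, mostly with a low value. They report only what shows in the picture. A call takes as long as a camera call. They do not tell look-alikes from the thing itself.
- vision.spot_in(picture, name): "xy" ([column, row] in pixels, amid what is visible of it).
- vision.place_of(picture, name): "xy" ([column, row] in pixels: a listed point, or the origin of a listed thing).
The state is a dict: "time_s": time; "q": joint angles; "qvel": joint speeds; "tau": joint torques, N m; "eef_pos": TCP position; "orientation": TCP orientation; "ft_force": force on the tool from outside, world axes, zero at the start; "wrist_torque": the same for the moment, N m; "opening": finger opening in mm; "grasp_force": force on a finger pad.
Only numpy, scipy, OpenCV 4.12 (cv2) and the standard library are available. Lean on these libraries where they do the work, as an engineer would, in place of code of your own. Each camera call takes 0.05 s, during which the arm holds its last target. There are 200 camera calls.

## Working session

There is one attempt and no reset: what is moved stays moved. The work goes in short steps, Python scripts to look and compute and a shell command to move; the robot and the scene stay as the last step left them, time stands still between calls to the robot, and variables do not carry over. Pictures are saved under pics/ and viewed, at most 10 in all, crops included, and the job is handed in when it is done.

```bash
mkdir -p pics
cat > h.py <<'E'
import numpy as np, cv2
from bench import sense, vision, order, ctrl
def cam(f):
    F=f["color"].shape[0]/2/np.tan(np.radians(f["fovy"])/2)
    K=np.array([[F,0,f["cx"]],[0,F,f["cy"]],[0,0,1]]); R=cv2.Rodrigues(np.array(f["rvec"],float))[0]; t=np.array(f["tvec"],float).reshape(3)
    return K,R,t
def proj(f,P):
    K,R,t=cam(f); c=K@(R@np.array(P,float)+t); return c[:2]/c[2]
def atz(f,xy,z):
    K,R,t=cam(f); d=R.T@np.linalg.inv(K)@np.array([*xy,1.]); o=-R.T@t; return o+d*(z-o[2])/d[2]
def tri(f1,a,f2,b):
    M=[np.hstack([R,t[:,None]]) for K,R,t in (cam(f1),cam(f2))]
    X=cv2.triangulatePoints(cam(f1)[0]@M[0],cam(f2)[0]@M[1],np.array(a,float).reshape(2,1),np.array(b,float).reshape(2,1)).ravel(); return X[:3]/X[3]
E
python3 - <<'E'
from h import *
np.set_printoptions(precision=1,suppress=True)
fs={n:vision.grab_frame(n) for n in("side","top")}
for n,f in fs.items():
    cv2.imwrite(f"pics/{n}0.png",cv2.resize(f["color"][:,:,::-1],(800,600),interpolation=cv2.INTER_CUBIC))
    print(n,-cam(f)[1].T@cam(f)[2])
for nm,z in dict(stop_top=68,start_top=68,flap_hinge=130.5,flap_bar=137.5,pointer_ball=None,filter_box=0).items():
    r={n:vision.place_of(f,nm) for n,f in fs.items()}
    for n in r:
        for d in r[n][:3]: print(nm,n,np.array(d["xy"]),round(d["p"],2),atz(fs[n],d["xy"],z) if z is not None else "")
    if r["side"] and r["top"]: print("  tri",tri(fs["side"],r["side"][0]["xy"],fs["top"],r["top"][0]["xy"]))
print(sense(),ctrl.pinch_z)
E
```

```text
side [ 228.3 -774.1 1146.3]
top [ 285.    38.1 1467.2]
stop_top side [187.1 113.7] 0.55 [454.4 573.3  68. ]
stop_top side [245.5 146.4] 0.53 [613.  275.4  68. ]
stop_top top [189.3 173.4] 0.51 [616.7 270.5  68. ]
stop_top top [104.1 218.5] 0.51 [452.  581.6  68. ]
  tri [471.3 212.6 391.1]
start_top side [202.7 161.2] 0.5 [427.2 267.   68. ]
start_top top [391.4 206. ] 0.7 [ 479.2 -481.    68. ]
start_top top [289.8 189.1] 0.69 [ 549.9 -105.6   68. ]
start_top top [191.7 224.3] 0.55 [424.7 259.5  68. ]
  tri [ 363.2 -270.6  633.5]
flap_hinge side [324.5 193.3] 0.94 [ 752.  -109.7  130.5]
flap_hinge side [172.8 155.7] 0.27 [321.3 280.  130.5]
flap_hinge top [290.8 132.8] 0.71 [ 748.3 -110.3  130.5]
  tri [ 749.5 -110.5  131.7]
flap_bar top [286.8 190.2] 0.65 [532.9 -87.7 137.5]
pointer_ball side [312.  221.9] 0.64 
pointer_ball top [243.7 232.6] 0.68 
pointer_ball top [338.  158.4] 0.56 
  tri [  902.3   332.7 -1357.3]
filter_box side [296.3 220.7] 0.62 [660.6 -95.3   0. ]
{'time_s': 0.7, 'q': array([ 1.2,  0.1,  1.5,  0. ,  1.5, -0.1]), 'qvel': array([-0., -0.,  0.,  0.,  0.,  0.]), 'tau': array([ -0. , -56. , -49.2,   0.1,   0. ,  -0. ]), 'eef_pos': array([157.6, 579. , 218.7]), 'orientation': array([0.4, 3.1, 0. ]), 'ft_force': array([ 0.4,  0.6, -0.2]), 'wrist_torque': array([-0.,  0.,  0.]), 'grasp_force': 0.0, 'opening': 93.0601287497882} 18.8
```

View pics/side0.png

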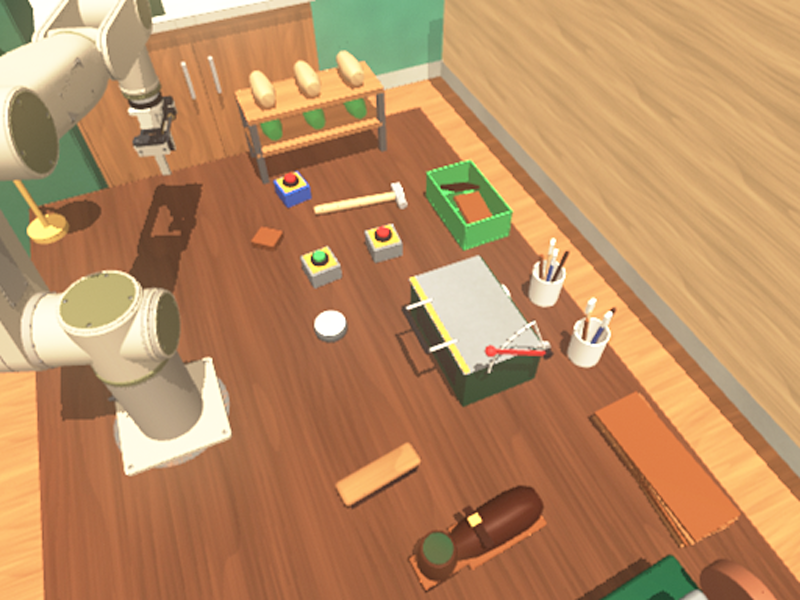

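View pics/top0.png

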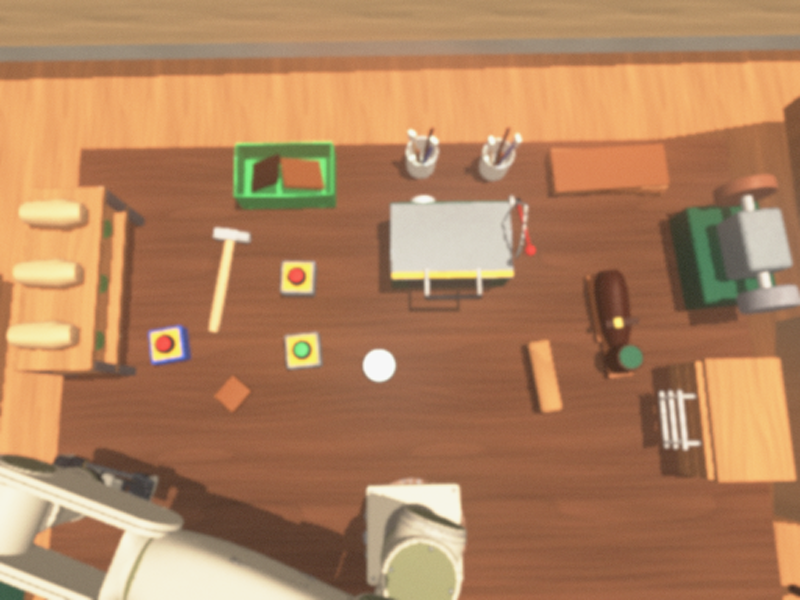

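The top view shows two red buttons, both at full-frame pixels. One at (189,174) sits on a grey station, and the other at (104,218) sits on a blue station and is the look-alike. The grey one at about (616,270) mm fits the description. The green button is at (192,224), and the pointer ball at (338,158) in top and (312,222) in side. I'll confirm this in an enlarged crop and measure the flap.

Run:
```python
from h import *
np.set_printoptions(precision=3,suppress=True)
s,t=vision.grab_frame("side"),vision.grab_frame("top")
print("ball",tri(s,[312,221.9],t,[338,158.4]), "red",tri(s,[245.5,146.4],t,[189.3,173.4]))
def cen(f,lo,hi,roi):
    x0,y0,x1,y1=roi; m=cv2.inRange(cv2.cvtColor(f["color"],cv2.COLOR_RGB2HSV),lo,hi)[y0:y1,x0:x1]
    ys,xs=np.nonzero(m); return np.c_[xs+x0,ys+y0].astype(float)
# red ball & button by colour
for f,n,rb,rr in((s,"s",(306,216,320,232),(235,138,256,156)),(t,"t",(333,150,346,166),(180,165,200,186))):
    b=cen(f,(0,150,110),(6,255,255),rb);r=cen(f,(0,150,110),(6,255,255),rr); print(n,len(b),b.mean(0),len(r),r.mean(0))
# flap stripe in top
y=cen(t,(22,120,110),(35,255,255),(240,165,340,185)); 
print(len(y),cv2.minAreaRect(y.astype(np.float32)))
W=np.array([atz(t,p,132) for p in y]); c,(w,h),a=cv2.minAreaRect(W[:,:2].astype(np.float32)); print("stripe world",c,w,h,a)
v=cv2.fitLine(W[:,:2].astype(np.float32),cv2.DIST_L2,0,.01,.01).ravel(); print(v)
A=cv2.resize(t["color"][120:240,90:220],(520,480),interpolation=cv2.INTER_CUBIC)
B=cv2.resize(t["color"][120:200,240:350],(770,560),interpolation=cv2.INTER_CUBIC)
cv2.imwrite("pics/A.png",A[:,:,::-1]);cv2.imwrite("pics/B.png",B[:,:,::-1])
```

```text
ball [ 617.632 -253.818  230.117] red [613.137 269.752  73.957]
s 39 [314.128 224.436] 45 [244.578 148.267]
t 61 [338.721 157.836] 65 [189.338 176.123]
180 ((289.0046691894531, 175.8161163330078), (2.7497026920318604, 76.035888671875), 89.157470703125)
stripe world (586.3543701171875, -98.104736328125) 273.4476013183594 10.116801261901855 89.8553237915039
[  0.003   1.    586.621 -88.475]
```

View pics/A.png

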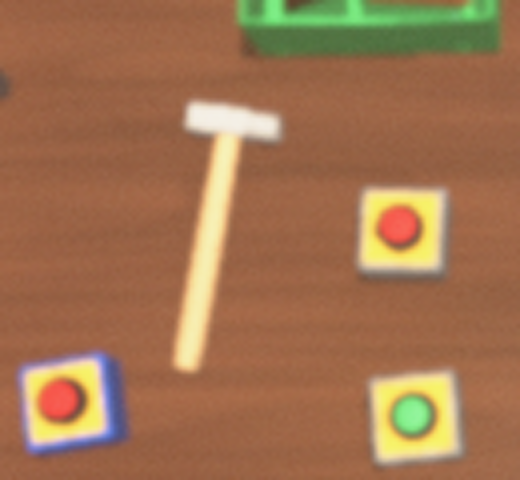

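View pics/B.png

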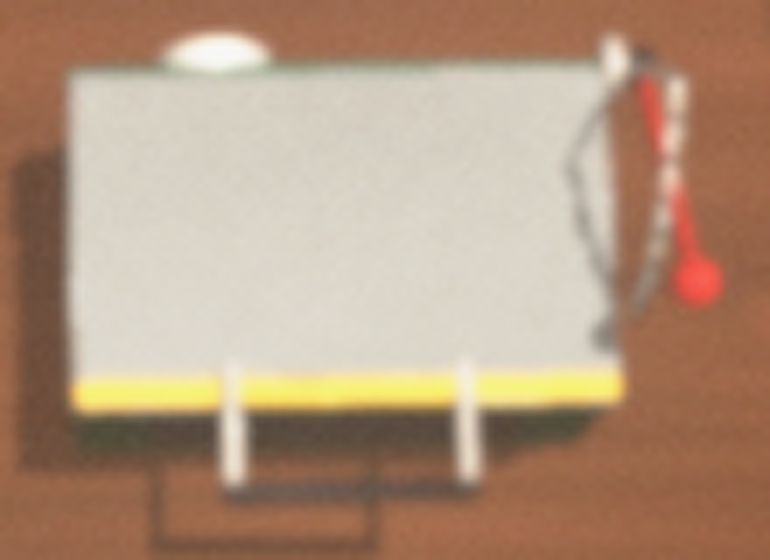

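The crop confirms it: the red button on the grey station (crop (400,228)) is the stop, and the blue station (60,400) is left alone. The bar runs from (228,490) to (478,487) in the second crop.

Run:
```python
from h import *
np.set_printoptions(precision=3,suppress=True)
s,t=vision.grab_frame("side"),vision.grab_frame("top")
red=tri(s,[244.58,148.27],t,[189.34,176.12]);print("red",red,atz(t,[189.34,176.12],67),atz(s,[244.58,148.27],67), "green",atz(t,[192.5,223.8],67))
ball=tri(s,[314.13,224.44],t,[338.72,157.84]);print("ball",ball)
p=lambda x,y,z:atz(t,[240+x/7-.43,120+y/7-.43],z)
P={k:p(*v) for k,v in dict(nl=(72,410,133),nr=(623,402,133),fl=(68,70,133),fr=(604,65,133),bl=(230,490,137.5),br=(478,487,137.5)).items()}
for k in P:print(k,P[k])
for k,(a,b) in dict(near=("nl","nr"),far=("fl","fr"),bar=("bl","br")).items():
    d=P[a]-P[b]; print(k,"yaw",np.arctan2(-d[0],d[1]),np.linalg.norm(d))
from itertools import product
# pointer fit: unknown yaw, hinge centre (hx,hy), angle; use ball with yaw hypotheses
for yaw in(-.06,-.03,0,.03,.06):
    x=np.array([np.cos(yaw),np.sin(yaw),0]);y=np.array([-x[1],x[0],0])
    m=np.mean([P["bl"],P["br"]],0);m[2]=0
    h=m+225*x; r=ball-h; print(yaw,"hinge",h[:2],"ball x",r@x,"y",r@y,"ang z",np.arctan2(ball[2]-130.5,-(r@x)), np.hypot(ball[2]-130.5,r@x))
```

```text
red [607.064 270.916  63.857] [606.453 270.382  67.   ] [605.849 267.876  67.   ] green [426.619 256.704  67.   ]
ball [ 622.646 -258.767  220.353]
nl [580.068  42.794 133.   ]
nr [ 579.28  -239.696  133.   ]
fl [762.36   41.868 133.   ]
fr [ 760.362 -239.353  133.   ]
bl [536.119 -36.696 137.5  ]
br [ 535.424 -162.698  137.5  ]
near yaw -0.0027872131987874684 282.4911128341814
far yaw -0.007103690410352424 281.2282138620967
bar yaw -0.0055143299894865015 126.003803524893
-0.06 hinge [ 760.366 -113.189] ball x -128.74328897027996 y -153.5749363099501 ang z 0.6093326865557516 156.99824460877264
-0.03 hinge [ 760.67  -106.446] ball x -133.39315827486018 y -156.39310096679276 ang z 0.5927855135462277 160.83329577513763
0 hinge [760.771 -99.697] ball x -138.1254675537167 y -159.0705223889829 ang z 0.5767402516885343 164.77942572506996
0.03 hinge [760.67  -92.948] ball x -142.93595804791985 y -161.60479107796115 ang z 0.5612026980144917 168.8321724625603
0.06 hinge [760.366 -86.205] ball x -147.8203006407232 y -163.9936263629654 ang z 0.5461751499210334 172.98686550390116
```

```bash
python3 -m handwheel '[[1,[37,-26,0],[0,0,-0.11]],[1,[37,-26,0],[0,0,-0.11]],[1,[37,-26,0],[0,0,-0.11]],[1,[37,-26,0],[0,0,-0.11]],[1,[37,-26,0],[0,0,-0.11]]]'; python3 -m handwheel '[[1,[37,-26,0],[0,0,-0.11]],[1,[37,-26,0],[0,0,-0.11]],[1,[37,-26,0],[0,0,-0.11]],[1,[37,-26,0],[0,0,-0.11]],[1,[37,-26,0],[0,0,-0.11]]]'; python3 -m handwheel '[[1,[37,-26,0],[0,0,-0.11]],[1,[37,-26,0],[0,0,-0.11]],[1,[0,0,0],[0,0,0]],[1,[0,0,0],[0,0,0]]]'
```

```text
time_s: 1.4
eef_pos: [343.8, 447.8, 218.8]
orientation: [1.252, 2.881, 0.001]
ft_force: [0.3, 0.9, 0.4]
opening: 57.8
grasp_force: 0.0
time_s: 1.9
eef_pos: [529.0, 317.7, 218.8]
orientation: [1.988, 2.433, 0.001]
ft_force: [0.4, 1.4, -0.2]
opening: 17.3
grasp_force: 0.0
time_s: 2.3
eef_pos: [602.1, 266.0, 218.1]
orientation: [-2.239, -2.203, 0.001]
ft_force: [0.4, 0.3, 0.6]
opening: 0.4
grasp_force: 0.0
```

```bash
python3 -m handwheel '[[1,[4,4,-40],[0,0,0.01]],[1,[0,0,-40],[0,0,0]],[1,[0,0,-40],[0,0,0]],[1,[0,0,-15],[0,0,0]],[1,[0,0,0],[0,0,0]]]'; python3 -m handwheel '[[1,[0,0,-5],[0,0,0]],[1,[0,0,-5],[0,0,0]],[1,[0,0,-2],[0,0,0]],[1,[0,0,0],[0,0,0]]]'; python3 -c "
from h import *
f=vision.grab_frame('side');c=cv2.resize(f['color'][100:180,190:300],(770,560),interpolation=cv2.INTER_CUBIC);cv2.imwrite('pics/C.png',c[:,:,::-1])"
```

```text
time_s: 2.8
eef_pos: [602.7, 271.2, 80.8]
orientation: [-2.223, -2.216, 0.008]
ft_force: [-0.0, 0.7, 0.8]
opening: 0.4
grasp_force: 0.0
time_s: 3.2
eef_pos: [606.1, 271.1, 72.5]
orientation: [2.227, 2.215, 0.002]
ft_force: [0.0, 0.1, 0.3]
opening: 0.5
grasp_force: 0.0
```

View pics/C.png

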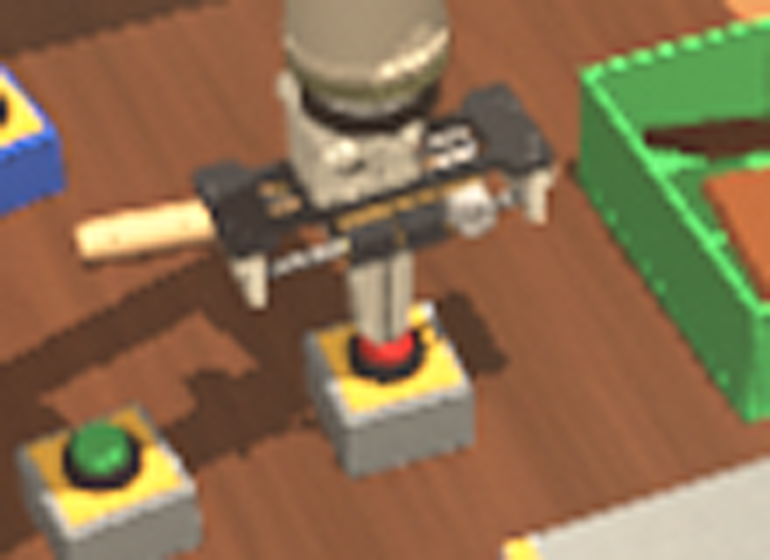

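The closed fingers, with tips at crop (383,340), are centred over the red button on the grey station. Next I press in small steps and watch the force.

```bash
python3 -m handwheel '[[1,[0,0,-3],[0,0,0]],[1,[0,0,-2],[0,0,0]],[1,[0,0,0],[0,0,0]]]'; python3 -m handwheel '[[1,[0,0,-3],[0,0,0]],[1,[0,0,0],[0,0,0]],[1,[0,0,0],[0,0,0]]]';  python3 -m handwheel '[[1,[0,0,-2],[0,0,0]],[1,[0,0,0],[0,0,0]],[1,[0,0,0],[0,0,0]]]'
```

```text
time_s: 3.55
eef_pos: [606.3, 271.1, 67.2]
orientation: [2.227, 2.215, 0.002]
ft_force: [1.2, 0.0, 4.4]
opening: 0.7
grasp_force: 2.1
time_s: 3.85
eef_pos: [606.4, 271.2, 66.2]
orientation: [2.226, 2.215, 0.003]
ft_force: [-5.1, -2.3, 15.9]
opening: 0.6
grasp_force: 7.8
time_s: 4.15
eef_pos: [606.5, 271.2, 65.9]
orientation: [2.226, 2.215, 0.003]
ft_force: [-11.7, -4.7, 26.6]
opening: 0.5
grasp_force: 13.5
```

```bash
python3 -c "
from h import *
f=vision.grab_frame('side');c=cv2.resize(f['color'][130:170,225:265],(600,600),interpolation=cv2.INTER_CUBIC);cv2.imwrite('pics/D.png',c[:,:,::-1]);s=sense();print(s['eef_pos'],s['ft_force'],s['wrist_torque'])"
```

```text
[606.45238114 271.2545625   65.93667184] [-12.28670581  -4.21937693  27.16137529] [-0.99624073  2.17537955  0.00485761]
```

View pics/D.png

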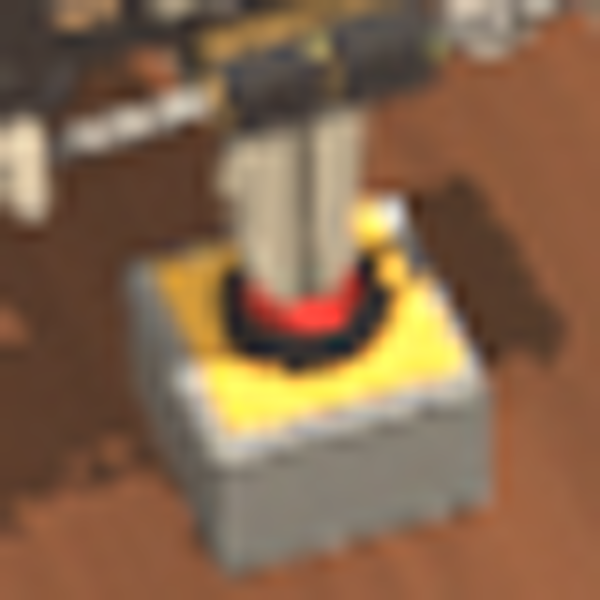

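```bash
python3 -m handwheel '[[1,[0,0,10],[0,0,0]],[1,[0,0,40],[0,0,0]],[1,[0,0,45],[0,0,0]],[1,[0,0,45],[0,0,0]],[0.14,[0,0,10],[0,0,0]]]'; python3 -m handwheel '[[0.14,[-8,-41,0],[0,0,0]],[0.14,[-8,-41,0],[0,0,0]],[0.14,[-8,-41,0],[0,0,0]],[0.14,[-8,-41,0],[0,0,0]],[0.14,[-8,-41,0],[0,0,0]]]';  python3 -m handwheel '[[0.14,[-8,-41,0],[0,0,0]],[0.14,[-8,-41,0],[0,0,0]],[0.14,[-8,-41,0],[0,0,0]],[0.14,[-7,-42,0],[0,0,0]],[0.14,[0,0,0],[0,0,0]]]'
python3 - <<'E'
from h import *
np.set_printoptions(precision=3,suppress=True)
s,t=vision.grab_frame("side"),vision.grab_frame("top")
def cen(f,roi):
    x0,y0,x1,y1=roi; m=cv2.inRange(cv2.cvtColor(f["color"],cv2.COLOR_RGB2HSV),(0,150,110),(6,255,255))[y0:y1,x0:x1]
    ys,xs=np.nonzero(m); return len(xs),xs.mean()+x0,ys.mean()+y0
print("side red",cen(s,(235,138,256,156)),"top red",cen(t,(180,165,200,186)))
c=np.hstack([cv2.resize(s["color"][160:250,240:360],(400,300),interpolation=cv2.INTER_CUBIC),cv2.resize(s["color"][130:170,225:265],(300,300),interpolation=cv2.INTER_CUBIC)])
cv2.imwrite("pics/E.png",c[:,:,::-1])
# bar seen from side: fitted projections of assumed bar ends
for y in(-39,-159): print(proj(s,[535.5,y,137.5]))
st=sense();print(st['q'],st['opening'])
E
```

```text
time_s: 4.7
eef_pos: [608.2, 271.9, 218.9]
orientation: [2.224, 2.213, 0.013]
ft_force: [0.8, 0.4, 0.5]
opening: 4.8
grasp_force: 0.0
time_s: 5.2
eef_pos: [564.5, 64.5, 210.6]
orientation: [-2.226, -2.216, 0.002]
ft_force: [1.0, -0.4, -0.6]
opening: 39.5
grasp_force: 0.0
time_s: 5.7
eef_pos: [533.2, -103.6, 210.8]
orientation: [-2.232, -2.21, 0.003]
ft_force: [0.5, 1.4, -0.5]
opening: 39.7
grasp_force: 0.0
side red (45, np.float64(244.6), np.float64(148.17777777777778)) top red (64, np.float64(189.234375), np.float64(176.046875))
[258.523 197.262]
[273.373 224.107]
[-0.279 -0.018  1.656  0.     1.505 -0.272] 39.797563132454535
```

View pics/E.png

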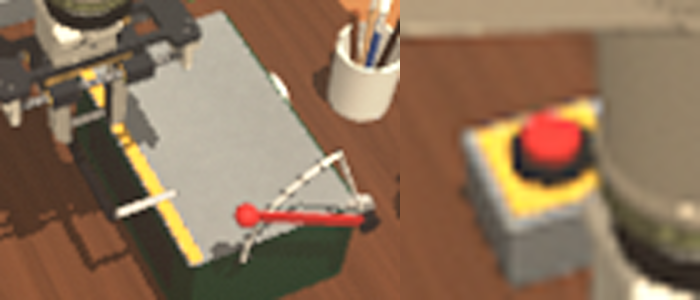

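The red button (right crop, (553,135)) has sprung back up. The fingers are above the bar, so I descend and grip.

```bash
python3 -m handwheel '[[0.14,[2,4,-30],[0,0,0]],[0.14,[0,0,-30],[0,0,0]],[0.14,[0,0,-20],[0,0,0]],[0.14,[0,0,-12],[0,0,0]],[0.14,[0,0,0],[0,0,0]]]'; python3 -m handwheel '[[1,[0,0,0],[0,0,0]],[1,[0,0,0],[0,0,0]],[1,[0,0,0],[0,0,0]],[1,[0,0,0],[0,0,0]]]'; python3 -c "
from h import *
f=vision.grab_frame('side');cv2.imwrite('pics/F.png',cv2.resize(f['color'][150:255,230:370],(800,600),interpolation=cv2.INTER_CUBIC)[:,:,::-1])"
```

```text
time_s: 6.3
eef_pos: [535.3, -93.5, 117.4]
orientation: [-2.223, -2.215, 0.003]
ft_force: [-0.6, 1.0, 0.4]
opening: 39.8
grasp_force: 0.0
time_s: 6.7
eef_pos: [535.1, -95.2, 120.6]
orientation: [-2.225, -2.214, 0.004]
ft_force: [-25.2, 0.9, 20.3]
opening: 12.6
grasp_force: 12.3
```

View pics/F.png

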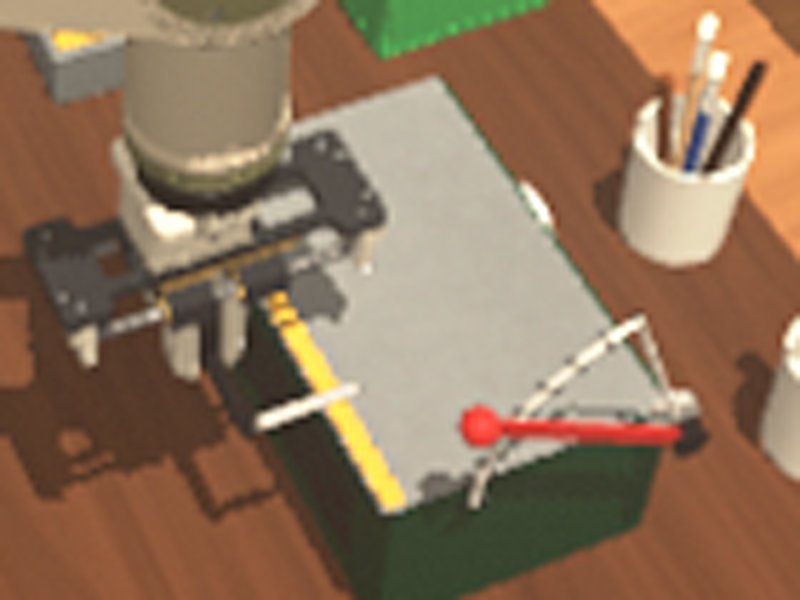

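```bash
python3 -m handwheel '[[1,[-2,0,2],[0,0,0]],[1,[0,0,0],[0,0,0]],[1,[0,0,0],[0,0,0]]]'; python3 -m handwheel '[[1,[-2,0,1],[0,0,0]],[1,[0,0,0],[0,0,0]],[1,[0,0,0],[0,0,0]]]'
```

```text
time_s: 7.05
eef_pos: [534.3, -95.2, 121.5]
orientation: [-2.227, -2.215, 0.001]
ft_force: [-1.0, -0.7, -2.0]
opening: 11.3
grasp_force: 30.0
time_s: 7.35
eef_pos: [534.4, -95.2, 123.5]
orientation: [2.225, 2.214, 0.004]
ft_force: [7.0, 0.4, -3.4]
opening: 11.2
grasp_force: 30.0
```

```bash
cat >> h.py <<'E'
H=np.array([759.8,-98.5,130.5]); YAW=-.005
def redc(f,roi):
    x0,y0,x1,y1=roi; m=cv2.inRange(cv2.cvtColor(f["color"],cv2.COLOR_RGB2HSV),(0,140,90),(8,255,255))[y0:y1,x0:x1]
    m=cv2.resize(m,None,fx=8,fy=8,interpolation=cv2.INTER_CUBIC); d=cv2.distanceTransform((m>127).astype(np.uint8),cv2.DIST_L2,5)
    p=np.argwhere(d>d.max()-1.5).mean(0)[::-1]; return (p+.5)/8-.5+[x0,y0], d.max()/8
def pt(th,r,y,H=H):
    c,s=np.cos(YAW),np.sin(YAW); x=-r*np.cos(th); return H+[c*x-s*y,s*x+c*y,r*np.sin(th)]
E
python3 - <<'E'
from h import *
from scipy.optimize import least_squares
np.set_printoptions(precision=3,suppress=True)
s,t=vision.grab_frame("side"),vision.grab_frame("top")
bs,rs=redc(s,(303,214,330,236)); bt,rt=redc(t,(328,140,350,168)); print(bs,rs,bt,rt)
for n,f in(("side",s),("top",t)): print(n,[(np.array(d["xy"]),d["p"]) for d in vision.place_of(f,"pointer_ball")[:2]])
X=tri(s,bs,t,bt); print("tri",X)
for lab,obs in dict(both=((s,bs),(t,bt)),side=((s,bs),),top=((t,bt),)).items():
    r=least_squares(lambda v:np.concatenate([proj(f,pt(v[0],170,-160))-b for f,b in obs]),[.6]);print(lab,r.x,r.fun)
# with a free hinge shift, weakly held (2 mm), per-camera offset included
r=least_squares(lambda v:np.r_[*[proj(f,pt(v[0],170,-160,H+v[1:4]))-b for f,b in((s,bs),(t,bt))],v[1:4]/2*.7],[.6,0,0,0]);print(r.x,r.fun)
print(sense()['eef_pos'],sense()['ft_force'])
P0=np.array([534.4,121.5])-H[[0,2]]
for th in np.arange(0,.71,.1):
    c,q=np.cos(th),np.sin(th); print(round(th,2),H[[0,2]]+[c*P0[0]+q*P0[1],-q*P0[0]+c*P0[1]])
E
```

```text
[313.651 224.349] 3.125 [339.173 159.79 ] 3.75
side [(array([313.5, 222.4]), 0.7)]
top [(array([337.6, 160.7]), 0.62), (array([147. , 249.6]), 0.26)]
tri [ 617.49  -259.692  223.495]
both [0.582] [-0.248 -0.608 -0.551  0.277]
side [0.576] [-0.443 -0.384]
top [0.592] [-0.474 -0.097]
[ 0.582  0.257 -1.161 -0.173] [-0.003 -0.282 -0.228  0.232  0.09  -0.406 -0.061]
[534.41  -95.227 123.453] [ 5.746  0.017 -3.394]
0.0 [534.4 121.5]
0.1 [534.628 144.047]
0.2 [537.105 166.459]
0.3 [541.807 188.512]
0.4 [548.688 209.985]
0.5 [557.678 230.664]
0.6 [568.688 250.342]
0.7 [581.607 268.823]
```

```bash
python3 -m handwheel '[[1,[1,0,9],[0,0.04,0]],[1,[0,0,11],[0,0.05,0]],[1,[1,0,11],[0,0.05,0]],[1,[1.5,0,11],[0,0.05,0]],[1,[0,0,0],[0,0,0]]]'; python3 -c "
from bench import sense;s=sense();print(s['orientation'],s['wrist_torque'])"
```

```text
time_s: 8.05
eef_pos: [537.0, -95.3, 165.5]
orientation: [-2.127, -2.117, 0.204]
ft_force: [-2.9, -0.9, -1.8]
opening: 10.6
grasp_force: 30.0
[-2.12693735 -2.11674543  0.20362806] [-0.25690786  0.44702681  0.09718879]
```

```bash
python3 -m handwheel '[[1,[2,0,11],[0,0.05,0]],[1,[2.5,0,11],[0,0.05,0]],[1,[3,0,11],[0,0.05,0]],[1,[3.5,0,10.5],[0,0.05,0]],[1,[0,0,0],[0,0,0]]]';python3 -m handwheel '[[1,[4,0,10.5],[0,0.05,0]],[1,[4.5,0,10],[0,0.05,0]],[1,[5.5,0,10],[0,0.05,0]],[1,[0,0,0],[0,0,0]],[1,[0,0,0],[0,0,0]]]'
cat > m.py <<'E'
from h import *
from scipy.optimize import minimize_scalar
np.set_printoptions(precision=3,suppress=True)
st=sense(); R=cv2.Rodrigues(np.array(st['orientation']))[0]; print("tool tilt",np.arctan2(-R[0,2],-R[2,2]))
g=st['eef_pos']-R[:,2]*18.8; d=g-H; print("TCP angle",np.arctan2(d[2],-d[0])-np.arctan2(140.3-130.5,759.8-534.4),np.hypot(d[0],d[2]))
s,t=vision.grab_frame("side"),vision.grab_frame("top")
for f,n in((s,"s"),(t,"t")):
    # yellow stripe at near edge: right-hand part; centre line at r~174 along flap, surface ~3 mm above hinge line
    m=cv2.inRange(cv2.cvtColor(f["color"],cv2.COLOR_RGB2HSV),(20,110,90),(35,255,255))
    def stripe(th):
        return np.array([pt(th,r,y)+np.array([np.sin(th),0,np.cos(th)])*2.5 for r in np.linspace(167,178,4) for y in np.linspace(-135,135,40)])
    best=[]
    for th in np.arange(.4,.75,.005):
        u=np.array([proj(f,p) for p in stripe(th)]); best.append(cv2.remap(cv2.GaussianBlur(m,(0,0),1),u[:,0].astype(np.float32)[None],u[:,1].astype(np.float32)[None],cv2.INTER_LINEAR).mean())
    b=np.array(best); w=np.clip(b-.7*b.max(),0,None); print(n,"stripe angle",(w*np.arange(.4,.75,.005)).sum()/w.sum(),b.max())
    print(n,"flap_bar",[(np.array(q["xy"]),q["p"]) for q in vision.place_of(f,"flap_bar")[:1]])
print("ball",redc(s,(303,214,330,236)),redc(t,(328,140,350,168)))
c=np.hstack([cv2.resize(f["color"][y:y+80,x:x+80],(400,400),interpolation=cv2.INTER_CUBIC) for f,x,y in((s,280,165),(t,275,115))])
cv2.imwrite("pics/G.png",c[:,:,::-1])
E
python3 m.py
```

```text
time_s: 8.55
eef_pos: [547.8, -95.3, 207.8]
orientation: [-2.013, -2.003, 0.398]
ft_force: [-2.0, -1.8, -2.0]
opening: 10.8
grasp_force: 30.0
time_s: 9.05
eef_pos: [561.0, -95.3, 237.5]
orientation: [-1.923, -1.913, 0.531]
ft_force: [0.4, -2.4, -2.7]
opening: 11.2
grasp_force: 30.0
tool tilt 0.5385775697372241
TCP angle 0.5338643952835742 225.70930768807972
s stripe angle 0.556437212371783 63.85625
s flap_bar [(array([275.5, 188.2]), 0.74)]
t stripe angle 0.5640440840925901 57.1125
t flap_bar []
ball (array([313.74, 224.  ]), np.float32(3.2738369)) (array([339.155, 159.47 ]), np.float32(3.7449617))
```

View pics/G.png

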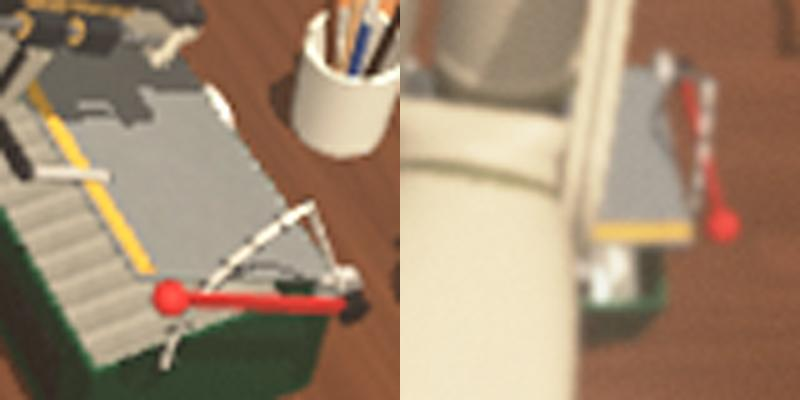

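Run:
```python
from h import *
np.set_printoptions(precision=3,suppress=True)
fs={n:vision.grab_frame(n) for n in("side","top")}
def est(f,m,h,ths,ys):
    b=[]
    for th in ths:
        n=np.array([np.sin(th),0,np.cos(th)])*h
        u=np.array([proj(f,pt(th,r,y)+n) for r in np.linspace(169,178,4) for y in ys]).astype(np.float32)
        b.append(cv2.remap(m,u[:,0][None],u[:,1][None],cv2.INTER_LINEAR).mean())
    b=np.array(b); w=np.clip(b-.7*b.max(),0,None); return (w*ths).sum()/w.sum()
mask=lambda c:cv2.GaussianBlur(cv2.inRange(cv2.cvtColor(c,cv2.COLOR_RGB2HSV),(20,110,90),(35,255,255)),(0,0),1)
for n,f in fs.items():
    old=cv2.resize(cv2.imread(f"pics/{n}0.png"),(512,384),interpolation=cv2.INTER_AREA)[:,:,::-1].copy()
    for h in(0,2.5,5):
        ys=np.linspace(-135,-60,25)
        print(n,h,"shut",est(f,mask(old),h,np.arange(-.2,.2,.004),ys),"now",est(f,mask(f["color"]),h,np.arange(.35,.8,.004),ys))
```

```text
side 0 shut 0.03197723522400899 now 0.5784715916217236
side 2.5 shut 0.017707770181445363 now 0.5641163119823882
side 5 shut 0.0040534331832213395 now 0.5499531012944149
top 0 shut 0.008462617295774305 now 0.5896528354838357
top 2.5 shut -0.005486038979298745 now 0.5753613897456408
top 5 shut -0.018087421446309575 now 0.5611918201570025
```

```bash
python3 -m handwheel '[[1,[1.7,0,3.4],[0,0.016,0]],[1,[1.7,0,3.3],[0,0.017,0]],[1,[0,0,0],[0,0,0]],[1,[0,0,0],[0,0,0]],[1,[0,0,0],[0,0,0]]]'; python3 m.py
```

```text
time_s: 9.85
eef_pos: [565.2, -95.3, 244.8]
orientation: [-1.903, -1.894, 0.558]
ft_force: [5.6, -3.1, -6.8]
opening: 10.8
grasp_force: 30.0
tool tilt 0.569919030099638
TCP angle 0.5708229000158961 225.7582473770769
s stripe angle 0.5924007659266162 58.5
s flap_bar [(array([277.7, 182.1]), 0.85)]
t stripe angle 0.5975521119477751 46.55
t flap_bar []
ball (array([313.651, 224.349]), np.float32(3.125)) (array([339.336, 159.503]), np.float32(3.9226742))
```

```bash
python3 -m handwheel '[[1,[0,0,0],[0,0,0]],[1,[0,0,0],[0,0,0]],[1,[0,0,0],[0,0,0]],[1,[0,0,0],[0,0,0]],[1,[0,0,0],[0,0,0]]]'; python3 m.py|head -2
```

```text
time_s: 10.55
eef_pos: [565.2, -95.3, 244.8]
orientation: [-1.903, -1.894, 0.558]
ft_force: [6.4, -2.6, -6.1]
opening: 10.9
grasp_force: 30.0
tool tilt 0.569818925282237
TCP angle 0.5707411735598559 225.76514282852793
```

View pics/G.png

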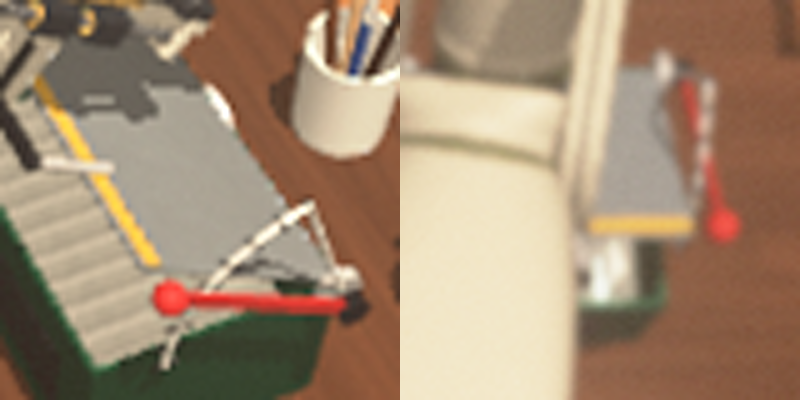

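The flap is held still at about 0.58 rad. Its right edge, from crop (158,265) to (330,285), lies alongside the pointer, with the ball at (170,298), and both angle estimates agree. I'm handing in.

```bash
python3 -c "
from bench import order;print(order.close_job())"
```

```text
the job is handed in; nothing more can be done
None
```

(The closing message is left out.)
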